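# Set the tube cradle to its gauge mark with the thumbwheel

### The arm

A 7-joint arm with a two-finger parallel gripper is mounted at the origin on the work surface. World frame = base frame: x ahead of the robot, y to its left, z up, the work surface at z = 0. Lengths are in m, angles in rad, forces in N, time in s.
With the tool pointing down it reaches from about 0.4 to 0.85 m from the base axis. Payload 10.4 kg.
Tool frame: the origin (TCP) lies between the finger pads; the fingertips stand 11 mm ahead of it and the grasp point (between the pads) lies 8 mm behind it (tip_reach is the distance from the TCP to the fingertips, in m); z points along the fingers, y is the line along which they close (so a half turn about z gives the same grasp; the last joint's range is limited). The gripper opens to 85 mm and grips with 20 to 120 N. Pads are 22 mm wide; open, the fingers measure 114 mm over their backs; the gripper's body (76 mm by 85 mm) begins 54 mm behind the grasp point. The pads swing forward as they close: fully open they stand 13 mm farther back than shut.
Start: joints at [-1.349, 0.332, -0.065, 1.46, 0.022, 1.35, -0.088], TCP at [0.151, 0.606, 0.242] pointing down, gripper open.
Joint ranges: [-2.6, 2.6], [-0.5, 2.12], [-1.47, 1.34], [0.16, 2.42], [-1.27, 4.41], [0.06, 2.06], [-2.6, 2.6]. Speed limits (rad/s): [2.22, 2.22, 2.79, 2.79, 3.14, 3.14, 3.14].

### API

Orientations are given as a unit quaternion [x, y, z, w].
In Python, from workcell import * gives the robot as it stands.
- The arm moves only by the shell command python3 -m inch 'ROWS' [OPENING] [FORCE]. ROWS is JSON, a list of rows, each an object with "slide": the shift along the world's x, y, z in m, a list of three; "yaw": the turn about the world's z in rad. A call has 1 to 20 rows; each row is the pose to reach, as a shift and turn from the pose commanded when the call began; what a row does not reach only later rows make up. A row lasts 1/12 s, in which the tool goes at most 41.7 mm and 7.16 degrees, less where a joint would pass 70% of its speed; a pose out of reach is approached as far as the arm can. A call with a gripper value outside its range is refused whole. OPENING is the closure in counts, from 0 (fully open) to 255 (shut), set as the call begins (- or left out, the last holds). The fingers move at their own pace and stop on an object; FORCE is the grip in N (left out, the last holds). Time passes only in rows, so rows that repeat a pose let the fingers close. It gives the time, the measured TCP pose, the force, the opening and the grip force at its end, in the units of the state.
- get_obs(): the state, without advancing time (a new reading comes with each control period).
- camera(name): name is "side" or "top"; returns a dict with "frame" (384x512x3 uint8, red, green, blue), "fx", "fy", "cx", "cy" (pixels), "extrinsics" (4x4, takes a point from world to camera coordinates). Camera axes: x right, y down, z forward; pixel columns grow to the right and rows downward; lengths in m; the calibration is good to about 2 mm. A picture is of the moment at which its call begins. There is no depth.
- hand_in(): hands the job in; it is judged then, once.
The state is a dict: "clock": time; "joint_pos": joint angles; "joint_velocities": joint speeds; "tau": joint torques, N m; "position": TCP position; "ee_rot": TCP orientation; "ft_force": force on the tool from outside, world axes, zero at the start; "torque": the same for the moment, N m; "grip_width": opening from 0.0 (shut) to 1.0 (fully open); "grasp_force": force on a finger pad.
Only numpy, scipy, OpenCV 4.12 (cv2) and the standard library are available. Lean on these libraries where they do the work, as an engineer would, in place of code of your own. Each camera call takes 0.05 s, during which the arm holds its last target. There are 200 camera calls.

### The job

Set the sample-tube cradle for today's tubes: with a fingertip on top of its knurled thumbwheel, roll the wheel, stroke by stroke, until the gap has closed and the pointer blade of the sliding jaw stands in line with the blade of the gauge collar, then let go and move clear. Move the jaw by the wheel only, without touching the jaw; leave the gauge collar where it is set, and leave the tubes, pen and other things on the desk where they lie.

Things in the scene. Friction and masses are not known exactly. Their poses are not given: they have to be found in the camera images.
- cradle: Tube cradle fixed to the desk: white bed plate 115 x 300 x 12 mm (own x, y, z), origin at its underside, z up. Along its y: a fixed aluminium end stop (face at y -100 mm, 48 mm high), the sliding jaw in the middle, the thumbwheel between two white cheeks at y +108 mm (cheek tops 52 mm above the desk, outer faces at x -21 and +21 mm). Nothing on it but the wheel is higher than 57 mm.
- wheel_top (a point): Top of the thumbwheel, mid-width, 68 mm above the desk, 16 mm above the cheeks; axes as the cradle's. Stroking the wheel's top towards the cradle's -y (the end stop) closes the gap, towards +y opens it: the jaw moves the same way as the wheel's top, about 4.3 mm per 10 mm of stroke without slip. Turning takes about 1 N along the rim, so press lightly while stroking; the wheel stays where it is left.
- wheel: Dark steel thumbwheel with 24 fine ribs, 56 mm diameter over the ribs, 24 mm wide, axle along the cradle's x; origin at its centre, 28 mm below wheel_top; 1 rad of turn moves the jaw 12 mm. The axle is rigid: the wheel does not sink.
- jaw: Sliding aluminium jaw, 60 x 14 mm, 45 mm high, across the bed between end stop and wheel; slides along the cradle's y; origin on the desk plane under its middle. A steel rack bar (6 mm wide, top 57 mm above the desk) runs from it along the cradle's x = -27 mm past the wheel's cheek. Not to be touched, nor its rack.
- pointer (a point): Top edge of the jaw's pointer: an upright dark steel blade, 3 mm thick, that sticks 13 mm out of the jaw's +x end towards the gauge rod; this point is at the blade's outer end, mid-thickness, 44 mm above the desk. It starts 20 to 50 mm on the wheel's side (+y) of the mark.
- mark (a point): Top of the gauge mark: an upright dark steel blade 3 mm thick, 16 mm long, on a small steel collar (14 x 12 mm) on the gauge rod along the bed's +x edge; mid-thickness, 44 mm above the desk; axes as the cradle's. The pointer is in line with it when both have the same y in the cradle's frame. The collar sits firmly where it has been set.
- rack: White rack of capped sample tubes, 100 x 160 mm, about 105 mm high, standing on the desk beyond the cradle; bystander. Origin at its underside, as for all bystanders.
- tube: Loose capped sample tube, 80 mm long, 17 mm over the cap, lying on the desk beside the cradle on the robot's side; bystander.
- glue: Glue stick, 27 mm diameter, 92 mm high, standing 180 to 200 mm from the cradle's origin, past its end stop; bystander.
- pen: Pen, 140 mm long, 10 mm thick, lying on the desk on the cradle's far side; bystander.
- meter: Black pocket meter, 95 x 55 x 18 mm, lying on the left of the desk; bystander.
- gel: Hand-gel bottle, 60 mm diameter, 140 mm high, beyond the cradle; bystander.
- tub: Round sharps tub, 116 mm diameter, 103 mm high, at the far left of the desk; bystander.

How it is judged:
On the way:
1. a fingertip presses on the thumbwheel (contact force between the fingers and wheel above 1 N), for 0.1 s.
At the end, for the whole second after the job is handed in: The jaw's pointer blade is in line with the gauge collar's blade along the slide to within 3 mm either way, and the jaw is at rest (y of pointer in the frame of mark between -0.003 and 0.003 m and linear speed of jaw below 0.005 m/s); the robot touches nothing.
It fails at once if the jaw is touched by the robot (contact force between any of the fingers, the arm and jaw above 1 N).
It fails at once if the gauge collar is shifted by more than 4 mm (distance of mark from where it was at the start of the episode above 0.004 m).
It fails at once if a thing on the desk is lifted, carried or pushed more than 20 mm (distance of any of rack, tube, glue, pen, meter, gel, tub from where it was at the start of the episode above 0.02 m).
It also fails if it takes over 42 s, if anything falls off the work surface, if the arm or the gripper's body presses on something with over 40 N, if the wrist force passes 120 N, or if a joint passes its speed limit or range.

## Working session

There is one attempt and no reset: what is moved stays moved. The work goes in short steps, Python scripts to look and compute and a shell command to move; the robot and the scene stay as the last step left them, time stands still between calls to the robot, and variables do not carry over. Pictures are saved under pics/ and viewed, at most 10 in all, crops included, and the job is handed in when it is done.

```bash
mkdir -p pics
cat > h.py <<'E'
from workcell import *
import numpy as np, cv2
def snap(n,f):
    c=camera(n); cv2.imwrite(f,c["frame"][:,:,::-1]); return c
def ray(c,u,v,z):
    E=np.array(c["extrinsics"]);R,t=E[:3,:3],E[:3,3];o=-R.T@t
    d=R.T@np.array([(u-c["cx"])/c["fx"],(v-c["cy"])/c["fy"],1]);return o+d*(z-o[2])/d[2]
def proj(c,p):
    E=np.array(c["extrinsics"]);q=E[:3,:3]@np.array(p)+E[:3,3];return c["fx"]*q[0]/q[2]+c["cx"],c["fy"]*q[1]/q[2]+c["cy"]
E
python3 - <<'E'
from h import *
for n in("top","side"):
    c=snap(n,f"pics/{n}0.png");E=np.array(c["extrinsics"]);print(n,c["fx"],-E[:3,:3].T@E[:3,3],E[2,:3])
o=get_obs();print(o["clock"],o["position"],o["ee_rot"],o["ft_force"])
E
```

```text
top 353.50882726907736 [0.47627237 0.00993336 0.87997395] [ 0.14229536  0.01118016 -0.9897611 ]
side 359.52725659193914 [0.41714166 0.71702078 0.91484646] [ 0.17058553 -0.6420564  -0.7474384 ]
0.1 [0.15141681 0.60606327 0.24161215] [ 1.22080445e-01  9.92520017e-01 -6.14309530e-04 -5.16290543e-05] [ 0.40639511 -0.45607188 -0.64993089]
```

View pics/top0.png

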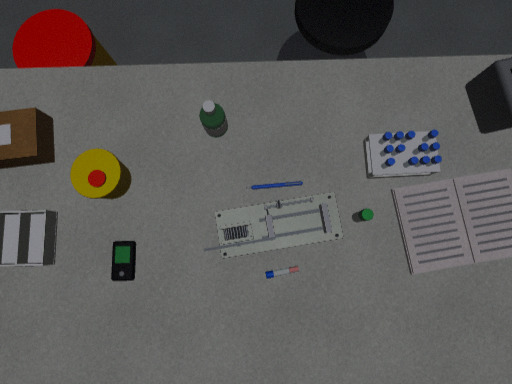

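View pics/side0.png

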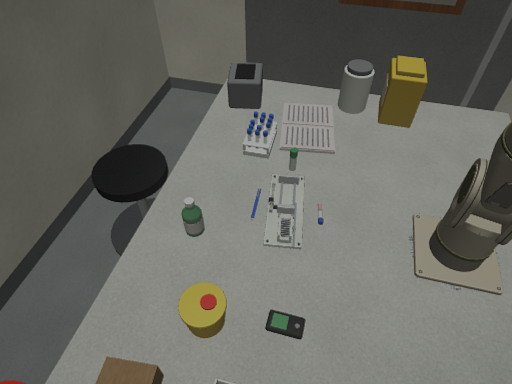

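The top view shows the cradle at about (215–342, 195–257), with the wheel near (236,232), the jaw near (269,225) and the end stop near (326,217). I'll enlarge both views.

Run:
```python
from h import *
a=cv2.imread("pics/top0.png")[185:265,200:350];b=cv2.imread("pics/side0.png")[170:250,245:325]
cv2.imwrite("pics/topc.png",np.clip(cv2.resize(a,(750,400),interpolation=cv2.INTER_CUBIC)*1.3,0,255))
cv2.imwrite("pics/sidec.png",np.clip(cv2.resize(b,(560,560),interpolation=cv2.INTER_CUBIC)*1.2,0,255))
```

```text
[ WARN:0@0.048] global loadsave.cpp:1063 imwrite_ Unsupported depth image for selected encoder is fallbacked to CV_8U.
```

View pics/topc.png

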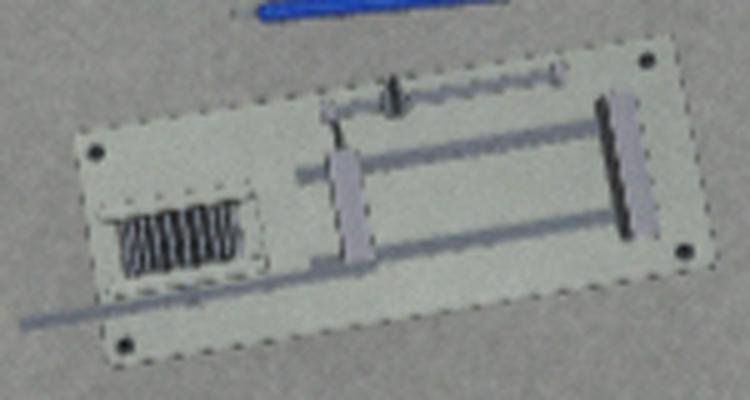

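View pics/sidec.png

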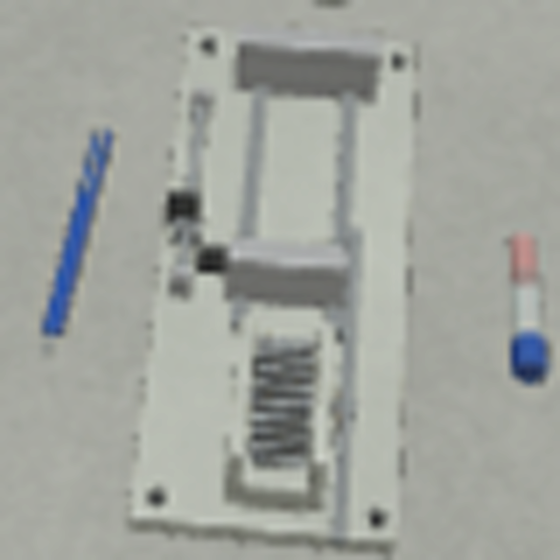

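The top crop shows the bed corners at (80,135), (672,38), (718,265) and (112,365). The wheel is about (180,238), the pointer about (336,130) and the mark blade about (394,95). The side crop shows the mark blade at (183,203) and the pointer at (212,258).

```bash
cat > m.py <<'E'
from h import *
c=camera("top")
f=lambda x,y,z:ray(c,200+(x+.5)/5-.5,185+(y+.5)/5-.5,z)
C=[f(80,135,.012),f(672,38,.012),f(718,265,.012),f(112,365,.012)]
O=np.mean(C,0);Y=(C[0]+C[3]-C[1]-C[2])[:2];Y/=np.linalg.norm(Y);X=np.array([Y[1],-Y[0]])
E
python3 - <<'E'
from m import *
print([np.linalg.norm(C[i]-C[i-1]).round(4) for i in range(4)],O.round(4),"Y",Y,"X",X)
for n,p in dict(wheel=f(180,238,.068),pointer=f(334,124,.044),mark=f(394,90,.044),stop=f(600,170,.048),jaw=f(350,205,.045)).items():
    d=(p-O)[:2];print(n,p.round(4),"local",(d@X).round(4),(d@Y).round(4))
print("wheeltop pred",O[:2]+.108*Y, "yaw Y",np.arctan2(Y[1],Y[0]))
s=camera("side")
for n,(x,y) in dict(mark=(183,195),pointer=(208,250)).items():
    p=ray(s,245+(x+.5)/7-.5,170+(y+.5)/7-.5,.044);d=(p-O)[:2];print("side",n,p.round(4),(d@X).round(4),(d@Y).round(4))
E
```

```text
[np.float64(0.1129), np.float64(0.2964), np.float64(0.1129), np.float64(0.2979)] [ 0.5199 -0.0357  0.012 ] Y [-0.14079615  0.99003861] X [0.99003861 0.14079615]
wheel [0.5017 0.0663 0.068 ] local -0.0037 0.1035
pointer [ 0.5547 -0.0058  0.044 ] local 0.0386 0.0247
mark [ 0.5702 -0.0347  0.044 ] local 0.05 -0.0061
stop [ 0.5299 -0.13    0.048 ] local -0.0034 -0.0947
jaw [ 0.5162 -0.0124  0.045 ] local -0.0004 0.0236
wheeltop pred [0.5046926 0.0712317] yaw Y 1.7120618518652793
side mark [ 0.5689 -0.0358  0.044 ] 0.0485 -0.007
side pointer [ 0.5504 -0.0064  0.044 ] 0.0343 0.0247
```

Gap to close is about 31 mm (top and side views agree), so about 72 mm of stroke. The wheel top is near (0.503, 0.069). I'll go above it with the gripper shut and tool y along the slide (yaw +0.386).

```bash
python3 -m inch '[{"slide":[0.18,-0.26,0],"yaw":0.2},{"slide":[0.18,-0.26,0],"yaw":0.2},{"slide":[0.18,-0.26,0],"yaw":0.2},{"slide":[0.18,-0.26,0],"yaw":0.2},{"slide":[0.18,-0.26,0],"yaw":0.2},{"slide":[0.18,-0.26,0],"yaw":0.2},{"slide":[0.18,-0.26,0],"yaw":0.2},{"slide":[0.18,-0.26,0],"yaw":0.2},{"slide":[0.35,-0.519,-0.09],"yaw":0.386},{"slide":[0.35,-0.519,-0.09],"yaw":0.386},{"slide":[0.35,-0.519,-0.09],"yaw":0.386},{"slide":[0.35,-0.519,-0.09],"yaw":0.386},{"slide":[0.35,-0.519,-0.09],"yaw":0.386},{"slide":[0.35,-0.519,-0.09],"yaw":0.386},{"slide":[0.35,-0.519,-0.09],"yaw":0.386},{"slide":[0.35,-0.519,-0.09],"yaw":0.386},{"slide":[0.35,-0.519,-0.09],"yaw":0.386},{"slide":[0.35,-0.519,-0.09],"yaw":0.386},{"slide":[0.35,-0.519,-0.09],"yaw":0.386}]' 255 40
python3 - <<'E'
from h import *
snap("top","pics/t1.png");c=snap("side","pics/s1.png")
a=cv2.imread("pics/top0.png")
A=[cv2.resize(cv2.imread(f)[y:y+110,x:x+110],(390,390),interpolation=cv2.INTER_CUBIC) for f,x,y in(("pics/t1.png",190,170),("pics/s1.png",235,150))]
cv2.imwrite("pics/b1.png",np.hstack(A));o=get_obs();print(o["clock"],o["position"],o["ee_rot"],o["ft_force"],o["grip_width"])
E
```

```text
clock: 1.78
position: [0.5012, 0.0879, 0.1523]
ee_rot: [-0.071, 0.998, 0.0, -0.0]
ft_force: [-0.2, 0.3, -0.0]
grip_width: 0.0
grasp_force: 0.0
1.8833 [0.50113697 0.08880293 0.15260977] [-7.15940605e-02  9.97433780e-01  3.61479468e-04  1.15880630e-04] [1.04508132 0.07227448 0.0639806 ] -0.0033854327850726565
```

View pics/b1.png

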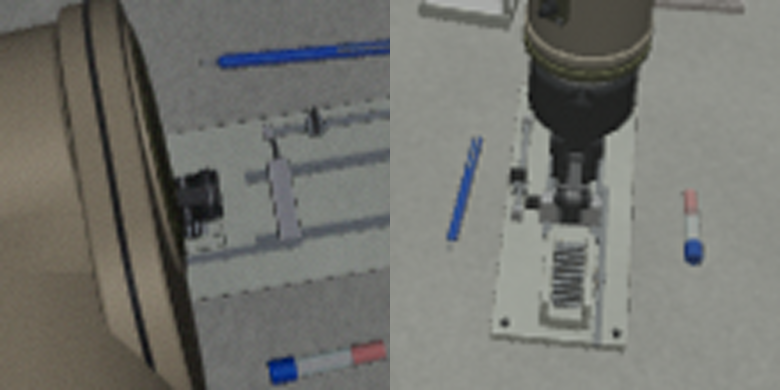

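Both blades stay visible (top crop: mark (315,120), pointer (275,148)), and the tip is over the wheel's +y side. I'll descend to a light contact.

```bash
python3 -m inch '[{"slide":[0,-0.003,-0.03],"yaw":0},{"slide":[0,-0.006,-0.055],"yaw":0},{"slide":[0,-0.006,-0.066],"yaw":0},{"slide":[0,-0.006,-0.070],"yaw":0},{"slide":[0,-0.006,-0.071],"yaw":0},{"slide":[0,-0.006,-0.071],"yaw":0},{"slide":[0,-0.006,-0.071],"yaw":0}]'
python3 -m inch '[{"slide":[0,0,-0.001],"yaw":0},{"slide":[0,0,-0.002],"yaw":0},{"slide":[0,0,-0.002],"yaw":0},{"slide":[0,0,-0.002],"yaw":0}]'
python3 -m inch '[{"slide":[0,0,-0.001],"yaw":0},{"slide":[0,0,-0.001],"yaw":0},{"slide":[0,0,-0.001],"yaw":0}]'
```

```text
clock: 2.47
position: [0.5023, 0.0819, 0.0826]
ee_rot: [-0.071, 0.997, 0.0, 0.001]
ft_force: [0.6, 0.2, 0.2]
grip_width: 0.003
grasp_force: 0.0
clock: 2.8
position: [0.5015, 0.0814, 0.0795]
ee_rot: [-0.071, 0.998, 0.0, 0.0]
ft_force: [0.0, 0.4, 0.0]
grip_width: -0.002
grasp_force: 0.0
clock: 3.05
position: [0.5015, 0.0814, 0.0783]
ee_rot: [-0.071, 0.998, 0.0, -0.0]
ft_force: [0.5, 0.2, 0.3]
grip_width: 0.0
grasp_force: 0.0
```

```bash
python3 -m inch '[{"slide":[0,0,-0.001],"yaw":0},{"slide":[0,0,-0.001],"yaw":0},{"slide":[0,0,-0.001],"yaw":0}]'
python3 -m inch '[{"slide":[0,0,-0.001],"yaw":0},{"slide":[0,0,-0.001],"yaw":0},{"slide":[0,0,-0.001],"yaw":0}]'
```

```text
clock: 3.3
position: [0.5014, 0.0814, 0.0773]
ee_rot: [-0.071, 0.998, 0.0, -0.0]
ft_force: [-0.0, -0.1, -1.0]
grip_width: 0.001
grasp_force: 0.0
clock: 3.55
position: [0.5016, 0.0818, 0.0767]
ee_rot: [-0.071, 0.997, 0.0, 0.0]
ft_force: [-2.1, 1.6, 5.5]
grip_width: 0.001
grasp_force: 2.5
```

Contact at 5.5 N. The tip is narrow, so strokes should follow the wheel's arc. First half stroke, then read the force.

```bash
python3 -m inch '[{"slide":[0.0003,-0.0022,0.0009],"yaw":0},{"slide":[0.0006,-0.0045,0.0016],"yaw":0},{"slide":[0.0009,-0.0065,0.0020],"yaw":0},{"slide":[0.0012,-0.0084,0.0024],"yaw":0},{"slide":[0.0012,-0.0084,0.0024],"yaw":0}]'
python3 -m inch '[{"slide":[0.0003,-0.002,0.0002],"yaw":0},{"slide":[0.0006,-0.004,0.0002],"yaw":0},{"slide":[0.0009,-0.006,0.0002],"yaw":0},{"slide":[0.0011,-0.008,0.0],"yaw":0},{"slide":[0.0011,-0.008,0.0],"yaw":0}]'
python3 - <<'E'
from h import *
for n in("top","side"): snap(n,f"pics/{n}2.png")
E
```

```text
clock: 3.97
position: [0.5029, 0.0724, 0.0789]
ee_rot: [-0.07, 0.998, -0.0, 0.0]
ft_force: [-0.2, -0.3, 3.6]
grip_width: -0.003
grasp_force: 1.6
clock: 4.38
position: [0.504, 0.0645, 0.0788]
ee_rot: [-0.07, 0.998, -0.0, 0.0]
ft_force: [-1.3, 0.2, 3.4]
grip_width: -0.002
grasp_force: 1.7
```

```bash
python3 -m inch '[{"slide":[0.0003,-0.002,-0.0004],"yaw":0},{"slide":[0.0006,-0.004,-0.0010],"yaw":0},{"slide":[0.0009,-0.006,-0.0017],"yaw":0},{"slide":[0.0011,-0.008,-0.0027],"yaw":0},{"slide":[0.0014,-0.010,-0.0038],"yaw":0},{"slide":[0.0014,-0.010,-0.0038],"yaw":0}]'
python3 - <<'E'
from h import *
for n in("top","side"): snap(n,f"pics/{n}2.png")
A=[cv2.resize(cv2.imread(f)[y:y+w,x:x+w],(390,390),interpolation=cv2.INTER_CUBIC) for f,x,y,w in(("pics/top2.png",240,190,60),("pics/side2.png",255,170,60))]
cv2.imwrite("pics/b2.png",np.hstack(A))
E
```

```text
clock: 4.98
position: [0.5058, 0.0538, 0.0755]
ee_rot: [-0.07, 0.998, -0.0, 0.001]
ft_force: [-0.7, -3.5, 8.4]
grip_width: -0.002
grasp_force: 5.3
```

View pics/b2.png

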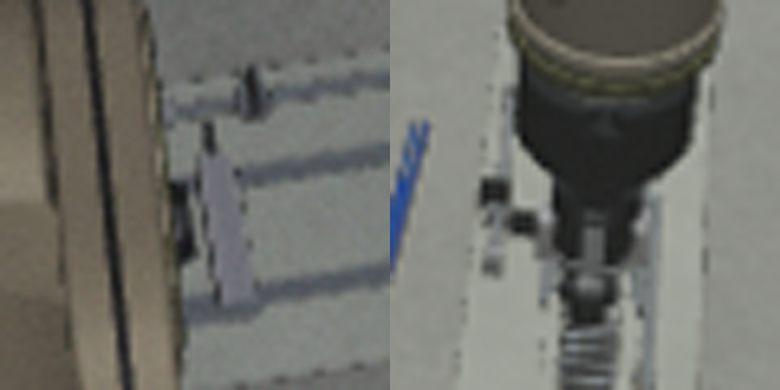

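The top half shows the mark blade at crop (252,72) and the pointer tip at (208,125), so the jaw is closing. The tool is clear of the jaw.

```bash
cat >> m.py <<'E'
s=camera("side")
def loc(c,x,y,k,u0,v0):
    p=ray(c,u0+(x+.5)/k-.5,v0+(y+.5)/k-.5,.044);d=(p-O)[:2];return (d@X).round(4),(d@Y).round(4)
E
python3 - <<'E'
from m import *
print("top",loc(c,252,70,6.5,240,190),loc(c,208,123,6.5,240,190),"side",loc(s,103,180,6.5,255,170),loc(s,128,213,6.5,255,170))
E
```

```text
top (np.float64(0.0553), np.float64(-0.0069)) (np.float64(0.0387), np.float64(0.0122)) side (np.float64(0.0495), np.float64(-0.0075)) (np.float64(0.0354), np.float64(0.0125))
```

12 mm in one stroke, without slip, and about 19.5 mm remains. I'll lift, go back and repeat the same full stroke.

```bash
python3 -m inch '[{"slide":[0,0,0.01],"yaw":0},{"slide":[0,0,0.025],"yaw":0},{"slide":[-0.0018,0.013,0.025],"yaw":0},{"slide":[-0.0037,0.0264,0.02],"yaw":0},{"slide":[-0.0037,0.0264,0.01],"yaw":0},{"slide":[-0.0037,0.0264,0.004],"yaw":0},{"slide":[-0.0037,0.0264,0.0014],"yaw":0},{"slide":[-0.0037,0.0264,0.0014],"yaw":0},{"slide":[-0.0037,0.0264,0.0014],"yaw":0}]'
python3 -m inch '[{"slide":[0.0003,-0.0022,0.0009],"yaw":0},{"slide":[0.0006,-0.0045,0.0016],"yaw":0},{"slide":[0.0009,-0.0065,0.0020],"yaw":0},{"slide":[0.0012,-0.0084,0.0024],"yaw":0},{"slide":[0.0015,-0.0104,0.0026],"yaw":0},{"slide":[0.0018,-0.0124,0.0026],"yaw":0},{"slide":[0.0021,-0.0144,0.0026],"yaw":0},{"slide":[0.0023,-0.0164,0.0024],"yaw":0},{"slide":[0.0026,-0.0184,0.0020],"yaw":0},{"slide":[0.0029,-0.0204,0.0014],"yaw":0},{"slide":[0.0032,-0.0224,0.0007],"yaw":0},{"slide":[0.0034,-0.0244,-0.0002],"yaw":0},{"slide":[0.0037,-0.0264,-0.0012],"yaw":0},{"slide":[0.0037,-0.0264,-0.0012],"yaw":0}]'
python3 - <<'E'
from h import *
for n in("top","side"): snap(n,f"pics/{n}3.png")
A=[cv2.resize(cv2.imread(f)[y:y+w,x:x+w],(390,390),interpolation=cv2.INTER_CUBIC) for f,x,y,w in(("pics/top3.png",250,190,50),("pics/side3.png",255,170,50))]
cv2.imwrite("pics/b3.png",np.hstack(A))
E
```

```text
clock: 5.93
position: [0.5017, 0.0813, 0.0765]
ee_rot: [-0.07, 0.998, 0.0, 0.0]
ft_force: [-1.6, 3.6, 8.7]
grip_width: 0.001
grasp_force: 6.0
clock: 7.1
position: [0.5057, 0.0536, 0.0754]
ee_rot: [-0.07, 0.998, -0.0, 0.0]
ft_force: [0.9, -3.0, 8.0]
grip_width: -0.001
grasp_force: 4.2
```

View pics/b3.png

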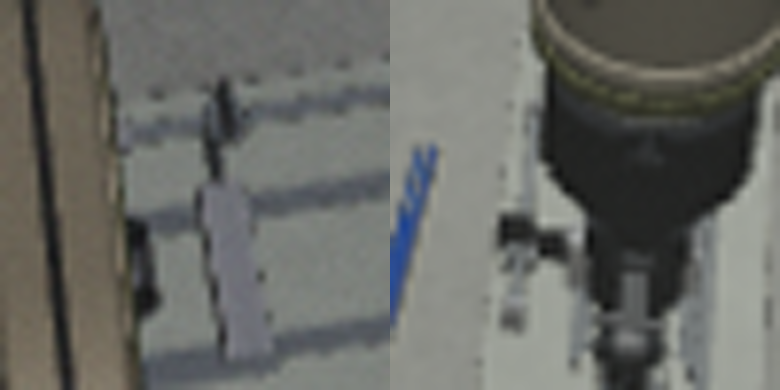

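Top half: mark blade at crop (223,82), pointer outer end at (211,140). Side half: mark at (122,218), pointer at (160,236). A few mm remain.

Run:
```python
from m import *
print("top",loc(c,223,82,7.8,250,190),loc(c,211,140,7.8,250,190),loc(c,215,170,7.8,250,190),"side",loc(s,122,218,7.8,255,170),loc(s,155,236,7.8,255,170))
```

```text
top (np.float64(0.056), np.float64(-0.0066)) (np.float64(0.0391), np.float64(0.0)) (np.float64(0.0299), np.float64(0.0004)) side (np.float64(0.0501), np.float64(-0.0064)) (np.float64(0.0358), np.float64(0.0018))
```

About 7.3 mm is left, so I'll make one stroke of 16.5 mm, lift, and back away clear for the check.

```bash
python3 -m inch '[{"slide":[0,0,0.01],"yaw":0},{"slide":[0,0,0.025],"yaw":0},{"slide":[-0.0018,0.013,0.025],"yaw":0},{"slide":[-0.0037,0.0264,0.02],"yaw":0},{"slide":[-0.0037,0.0264,0.01],"yaw":0},{"slide":[-0.0037,0.0264,0.004],"yaw":0},{"slide":[-0.0037,0.0264,0.0014],"yaw":0},{"slide":[-0.0037,0.0264,0.0014],"yaw":0},{"slide":[-0.0037,0.0264,0.0014],"yaw":0}]'
python3 -m inch '[{"slide":[0.0003,-0.0022,0.0009],"yaw":0},{"slide":[0.0006,-0.0045,0.0016],"yaw":0},{"slide":[0.0009,-0.0065,0.0020],"yaw":0},{"slide":[0.0012,-0.0084,0.0024],"yaw":0},{"slide":[0.0015,-0.0104,0.0026],"yaw":0},{"slide":[0.0018,-0.0124,0.0026],"yaw":0},{"slide":[0.0021,-0.0144,0.0026],"yaw":0},{"slide":[0.0023,-0.0164,0.0024],"yaw":0},{"slide":[0.0023,-0.0164,0.0024],"yaw":0},{"slide":[0.0023,-0.0164,0.0024],"yaw":0},{"slide":[0.0023,-0.0164,0.015],"yaw":0},{"slide":[0.0023,-0.0164,0.04],"yaw":0},{"slide":[0,0.02,0.07],"yaw":0},{"slide":[0,0.06,0.08],"yaw":0},{"slide":[0,0.09,0.08],"yaw":0},{"slide":[0,0.12,0.08],"yaw":0},{"slide":[0,0.12,0.08],"yaw":0},{"slide":[0,0.12,0.08],"yaw":0}]'
python3 - <<'E'
from h import *
for n in("top","side"): snap(n,f"pics/{n}4.png")
A=[cv2.resize(cv2.imread(f)[y:y+w,x:x+w],(390,390),interpolation=cv2.INTER_CUBIC) for f,x,y,w in(("pics/top4.png",255,190,40),("pics/side4.png",260,180,40))]
cv2.imwrite("pics/b4.png",np.hstack(A))
E
```

```text
clock: 8.05
position: [0.5015, 0.0811, 0.0766]
ee_rot: [-0.07, 0.998, 0.0, -0.0]
ft_force: [-1.8, 2.8, 7.8]
grip_width: 0.002
grasp_force: 6.1
clock: 9.55
position: [0.5007, 0.2029, 0.1559]
ee_rot: [-0.072, 0.997, -0.0, -0.001]
ft_force: [0.5, -0.4, -0.2]
grip_width: 0.003
grasp_force: 0.0
```

View pics/b4.png

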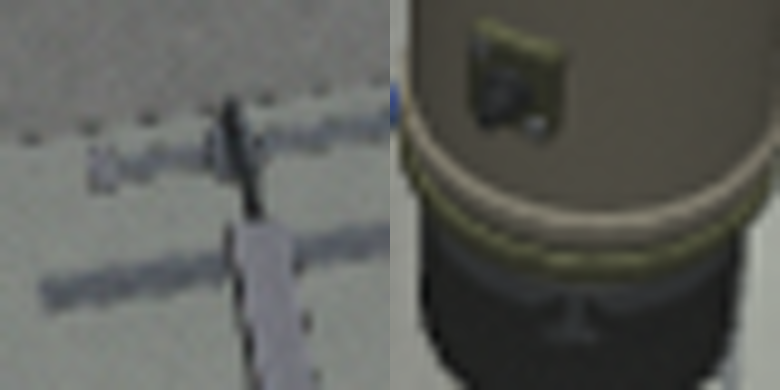

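Top half: the mark blade (232,105) and the pointer (251,200) form one line along the jaw's direction. The side view is blocked by the arm. Checking in numbers.

Run:
```python
from m import *
L=lambda x,y:loc(c,x,y,9.75,255,190)
print(L(231,103),L(238,140),L(247,180),L(253,205))
g=cv2.cvtColor(cv2.imread("pics/top4.png"),cv2.COLOR_BGR2GRAY).astype(float)
for v in range(199,213):
    r=g[v,274:286]; w=np.clip(np.median(r)-15-r,0,None)
    if w.sum()>0:
        u=274+(w*np.arange(12)).sum()/w.sum();p=ray(c,u,v,.044);d=(p-O)[:2];print(v,round(u,2),(d@X).round(4),(d@Y).round(4),r.min())
```

```text
(np.float64(0.0559), np.float64(-0.0068)) (np.float64(0.0467), np.float64(-0.0069)) (np.float64(0.0367), np.float64(-0.0074)) (np.float64(0.0304), np.float64(-0.0078))
200 278.38 0.0561 -0.0071 64.0
201 277.56 0.0541 -0.0048 38.0
202 278.0 0.0516 -0.0054 35.0
203 278.43 0.049 -0.006 34.0
204 278.66 0.0466 -0.0062 43.0
205 278.58 0.0443 -0.0056 43.0
206 278.42 0.042 -0.0048 42.0
207 279.26 0.0393 -0.0063 44.0
208 279.26 0.037 -0.0059 44.0
209 280.15 0.0343 -0.0076 39.0
210 280.34 0.0319 -0.0076 35.0
211 280.47 0.0295 -0.0075 39.0
212 280.63 0.0271 -0.0075 73.0
```

The mark is at about -6 to -7 mm and the pointer at about -7 mm, in line to within about 1 mm.

```bash
python3 -c "
from workcell import *
print(hand_in())"
```

```text
the job is handed in; nothing more can be done
None
```

I handed in the job after three wheel strokes: the pointer blade is in line with the gauge blade to about 1 mm (top camera only, as the arm blocked the side view), and the arm is clear of everything; no verdict was returned.

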